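Index the tool carousel to the blue bin and put the pliers away

ROBOT

A 6-joint arm with a two-finger parallel gripper is mounted at the origin on a cart in front of the work surface, level with it; the furniture and walls round the work are solid. World frame = base frame: x ahead of the robot, y to its left, z up, the work surface at z = 0. Lengths are in m, angles in rad, forces in N, time in s.
With the tool pointing down it reaches from about 0.4 to 0.825 m from the base axis. Payload 7 kg.
Tool frame: the origin (TCP) lies at the very end of the fingers, on their centre line; the grasp point (between the pads) lies 19 mm behind it; z points along the fingers, y is the direction in which the jaws open and shut (so a half turn about z gives the same grasp; the last joint's range is limited). The gripper opens to 88 mm and grips with 3 to 60 N. Pads are 19 mm wide; open, the fingers measure 130 mm over their backs; the gripper's body (78 mm by 193 mm) begins 47 mm behind the grasp point.
Start: joints at [-0.898, 0.359, 0.012, 0, -1.224, -0.288], TCP at [0.253, -0.626, 0.227] pointing down, gripper open.
Joint ranges: [-3.07, 3.07], [-1.43, 2.12], [-1.02, 1.25], [-3.03, 1.67], [-3.05, -0], [-3.03, 3.03]. Speed limits (rad/s): [2.39, 2.39, 3.01, 3.14, 3.14, 3.14].

INTERFACE

Orientations are given as [roll, pitch, yaw] about the fixed x, y, z axes, in that order (R = Rz(yaw) Ry(pitch) Rx(roll)).
In Python, from station import arm gives the robot as it stands.
- The arm moves only by the shell command python3 -m inch 'ROWS' [FORCE]. ROWS is text: rows parted by semicolons, each of 7 numbers parted by spaces: the closure, from 0 (fully open) to 1 (shut), then the shift along the tool's x, y, z each as a share of 300 mm, from -1 to 1, then the turn, a rotation vector about the tool's x, y, z each as a share of 60 degrees, from -1 to 1. In form: grip tx ty tz rx ry rz; .... A call has 1 to 12 rows; each row is the pose to reach, as a shift and turn from the pose commanded when the call began, along the tool's axes at that moment; what a row does not reach only later rows make up. A row lasts 1/10 s, in which the tool goes at most 50 mm and 8.59 degrees, less where a joint would pass 70% of its speed; a pose out of reach is approached as far as the arm can. A call with a number of a shift or a turn outside -1 to 1 is refused whole. A call with a gripper value outside its range is refused whole. The fingers move at their own pace and stop on an object; FORCE is the grip in N (left out, the last holds). Time passes only in rows, so rows that repeat a pose let the fingers close. It gives the time, the measured TCP pose, the force and the opening at its end, in the units of the state.
- arm.get_state(): the state, without advancing time (a new reading comes with each control period).
- arm.grab_frame(name): name is "side" or "top" or "wrist"; returns a dict with "img" (480x640x3 uint8, red, green, blue), "range_z" (480x640 float32, m along the optical axis (not along the pixel's ray), 0 where there is no reading), "fx", "fy", "cx", "cy" (pixels), "extrinsics" (4x4, takes a point from world to camera coordinates); the wrist camera has in their place "tool_from_camera" (4x4, takes a point from camera to tool coordinates, whose origin is the TCP and whose axes are the flange's). Camera axes: x right, y up, looking along -z (the intrinsics and any distortion apply to the point x, -y, -z); pixel columns grow to the right and rows downward; lengths in m; the calibration is good to about 2 mm. A picture is of the moment at which its call begins: read the wrist's pose just before it.
- arm.job_done(): hands the job in, once; it reports no verdict.
The state is a dict: "t": time; "q": joint angles; "qd": joint speeds; "joint_efforts": joint torques, N m; "eef_pos": TCP position; "ee_rot": TCP orientation; "force": force on the tool from outside, world axes, zero at the start; "moment": the same for the moment, N m; "width": finger opening in m.
Only numpy, scipy, OpenCV 4.12 (cv2) and the standard library are available. Lean on these libraries where they do the work, as an engineer would, in place of code of your own. Each camera call takes 0.05 s, during which the arm holds its last target.

TASK

Turn the tool carousel by its orange centre knob until the blue bin lies squarely in the open loading window, and let the knob pop fully up so that it locks there; the knob must be held pushed down while it is turned and takes more than one grasp. Then put the grey-handled pliers flat in the blue bin, leave the carousel locked there and leave the red-handled cutters where they are.

Things in the scene. Friction and masses are not known exactly. Their poses are not given: they have to be found in the camera images.
- knob_grip (a point): Centre of the knob's orange grip bar, on the turning axis: 62 mm long (y axis), 14 mm thick (x), 32 mm high (z up); pinch it across 14 mm from above. It turns with the tray; with the blue bin in the window it lies crosswise to the line knob to window. Below it the crown, 41 mm in radius, is 29 mm under this point with the knob up, 19 mm with it pushed down.
- index_knob (a joint): How far the knob is pushed down, 0 to 0.010 m, sprung (4 N up, 8 N down, hard stop). 0: up, its 3 pins sit between the 18 teeth of the crown, tray locked. From 0.006 down it turns freely. Let go, it pops up if within about 4 degrees of a lock position, else it rests at 0.006, pins under teeth, until turned a little further. A lock has up to 3 degrees of play.
- tray (a joint): Angle of tray and knob, rad, anticlockwise seen from above, endless. 0 or any multiple of 2 pi: blue bin squarely in the window. Lock positions lie every 20 degrees, this one among them; at each other one the blue bin is off the window by 35 mm or more. It stays where it is left.
- window (a point): Middle of the open window at bin floor height (12 mm over the bench), 100 mm from the knob's axis; -x points outward from the axis. The fixed grey drum is 326 mm across, rim 34 mm over the bench; a clear cover, top 38 mm over the bench, shuts two thirds of it; the window is the open 120 degree sector from 46 to 158 mm off the axis.
- blue_bin (a point): Middle of the blue bin's floor, 100 mm from the axis, turning with the tray. The three bins (blue, yellow, red floor) are 120 degree sectors of 155 mm radius between white dividers 18 mm high. An amber tape roll lies fixed in the yellow bin, a black one in the red bin; the blue bin is empty.
- pliers_mid (a point): Centre of the loose grey-handled pliers, 5 mm over what they lie on: 136 mm long along the y axis (handles to +y, jaws to -y), up to 42 mm wide over the handles (x), 10 mm high, about 0.09 kg. Grasp across both handles, 0 to 20 mm from the centre towards the handles.
- cutters_mid (a point): Centre of the red-handled cutters, of the same shape and size as the pliers; not to be moved.
There are look-alikes about, which are no part of the job. Of the things that look like the part that bears pliers_mid, the larger one is meant.

How it is judged:
On the way:
1. the blue bin is in the window and the knob has popped up and locked it, the pliers not yet in it (horizontal distance between blue_bin and window below 0.012 m and value of joint index_knob below 0.003 m and horizontal distance between pliers_mid and window above 0.12 m), for 0.2 s.
At the end, for the whole second after the job is handed in: Blue bin within 12 mm of the window's middle, knob within 3 mm of fully up (locked); grey-handled pliers at rest on the blue bin's floor, flat within 0.12 rad, centre within 60 mm of the bin's middle; red-handled cutters within 20 mm of where they lay (horizontal distance between blue_bin and window below 0.012 m and value of joint index_knob below 0.003 m and horizontal distance between pliers_mid and blue_bin below 0.06 m and z of pliers_mid in the frame of blue_bin between 0 and 0.01 m and angle between pliers_mid's own z axis and vertical below 0.12 rad and linear speed of grey_pliers below 0.02 m/s and distance of cutters_mid from where it was at the start of the episode below 0.02 m); the robot touches nothing.
It fails at once if the red-handled cutters are pushed more than 20 mm away (distance of cutters_mid from where it was at the start of the episode above 0.02 m).
It also fails if it takes over 72 s, if anything falls off the work surface, if the arm or the gripper's body presses on something with over 40 N, if the wrist force passes 120 N, or if a joint passes its speed limit or range.

## Working session

There is one attempt and no reset: what is moved stays moved. The work goes in short steps, Python scripts to look and compute and a shell command to move; the robot and the scene stay as the last step left them, time stands still between calls to the robot, and variables do not carry over. Pictures are saved under pics/ and viewed, and the job is handed in when it is done.

```bash
ls; mkdir -p pics; python3 - <<'E'
from station import arm
import cv2
print(arm.get_state())
for n in("side","top","wrist"):
    s=arm.get_state();f=arm.grab_frame(n)
    cv2.imwrite(f"pics/{n}0.png",f["img"][:,:,::-1])
    print(n,f["fx"],f["fy"],f["cx"],f["cy"],[k for k in f], f.get("extrinsics",f.get("tool_from_camera")).round(4).tolist())
E
```

```text
pics
{'t': 0.0, 'q': array([-8.97880549e-01,  3.59390958e-01,  1.10771480e-02, -3.80514893e-04,
       -1.22406702e+00, -2.88050878e-01]), 'qd': array([ 0.00033178,  0.00094574, -0.00203904, -0.00084296, -0.00132607,
       -0.00082389]), 'joint_efforts': array([ 1.65613937e-04, -5.82705331e+01,  2.93054688e+01,  6.99694991e+00,
        6.84364364e-03, -2.40360650e-04]), 'eef_pos': array([ 0.25319834, -0.62520015,  0.22562252]), 'ee_rot': array([ 3.13997181e+00, -1.07208557e-04, -2.75685726e+00]), 'force': array([-0.41370625, -0.275833  , -0.12280306]), 'moment': array([-0.02162595, -0.01506096,  0.04634311]), 'width': 0.08789142224329913}
side 477.3547037898226 477.3547037898226 316.0285481201109 245.8499834511016 ['img', 'range_z', 'fx', 'fy', 'cx', 'cy', 'extrinsics'] [[0.9268, -0.3753, 0.0155, -0.4575], [0.1855, 0.4931, 0.8499, -0.172], [-0.3266, -0.7848, 0.5267, -0.7092], [0.0, 0.0, 0.0, 1.0]]
top 439.7532834190738 439.7532834190738 320.5197861327724 239.57093406027073 ['img', 'range_z', 'fx', 'fy', 'cx', 'cy', 'extrinsics'] [[0.0154, -0.9996, 0.0226, 0.0425], [0.9919, 0.0181, 0.1258, -0.5052], [-0.1262, 0.0204, 0.9918, -0.9165], [0.0, 0.0, 0.0, 1.0]]
wrist 402.2563794510509 402.2563794510509 312.73724212769736 240.88560235826384 ['img', 'range_z', 'fx', 'fy', 'cx', 'cy', 'tool_from_camera'] [[0.0002, 0.9694, 0.2455, 0.0658], [1.0, -0.0002, 0.0002, -0.0005], [0.0002, 0.2455, -0.9694, -0.1587], [0.0, 0.0, 0.0, 1.0]]
```

View pics/top0.png

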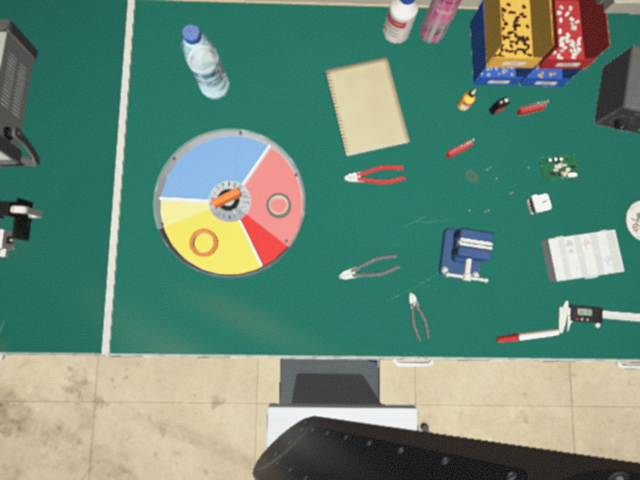

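View pics/side0.png

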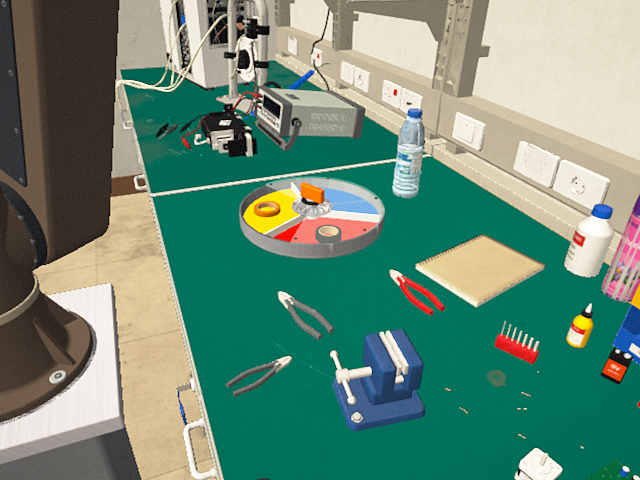

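View pics/wrist0.png

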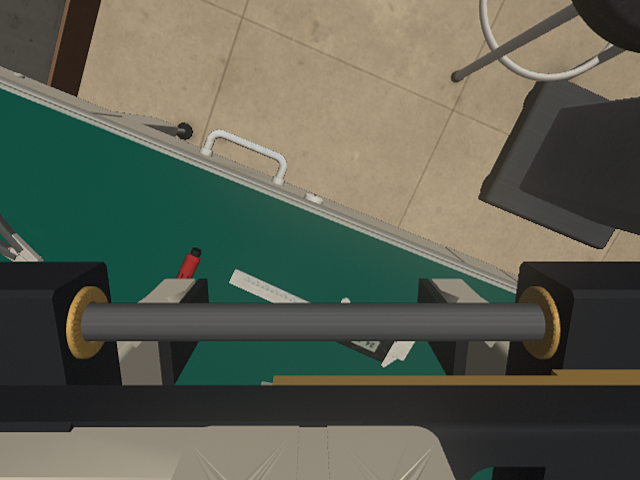

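```bash
cat > h.py <<'E'
from station import arm
import numpy as np, cv2
def grab(n,name=None):
    s=arm.get_state(); f=arm.grab_frame(n)
    if name: cv2.imwrite(f"pics/{name}.png",f["img"][:,:,::-1])
    if n=="wrist":
        from scipy.spatial.transform import Rotation as R
        T=np.eye(4);T[:3,:3]=R.from_euler('xyz',s["ee_rot"]).as_matrix();T[:3,3]=s["eef_pos"]
        f["W"]=T@f["tool_from_camera"]
    else: f["W"]=np.linalg.inv(f["extrinsics"])
    return f
def p2w(f,u,v,z=None):
    W=f["W"]; d=np.array([(u-f["cx"])/f["fx"],-(v-f["cy"])/f["fy"],-1.])
    if z is None: k=f["range_z"][int(round(v)),int(round(u))]
    else: k=(z-W[2,3])/(W[:3,:3]@d)[2]
    return W[:3,:3]@d*k+W[:3,3]
def w2p(f,p):
    c=np.linalg.inv(f["W"])@np.r_[p,1]
    return f["cx"]+f["fx"]*c[0]/-c[2], f["cy"]-f["fy"]*c[1]/-c[2]
def crop(f,u0,u1,v0,v1,k,name):
    cv2.imwrite(f"pics/{name}.png",cv2.resize(f["img"][v0:v1,u0:u1,::-1],None,fx=k,fy=k,interpolation=cv2.INTER_CUBIC))
E
python3 - <<'E'
from h import *
f=grab("top")
crop(f,145,315,120,285,4,"c1"); crop(f,320,450,150,350,3,"c2")
for u,v in((229,202),(225,200),(200,240),(268,245),(368,267),(420,315),(375,175),(500,200)):
    print(u,v,p2w(f,u,v).round(3))
E
```

```text
229 202 [0.578 0.246 0.054]
225 200 [0.576 0.25  0.081]
200 240 [0.501 0.314 0.013]
268 245 [0.493 0.166 0.011]
368 267 [ 0.449 -0.056 -0.   ]
420 315 [ 0.346 -0.17   0.001]
375 175 [ 0.658 -0.071  0.003]
500 200 [ 0.606 -0.356  0.002]
```

View pics/c1.png

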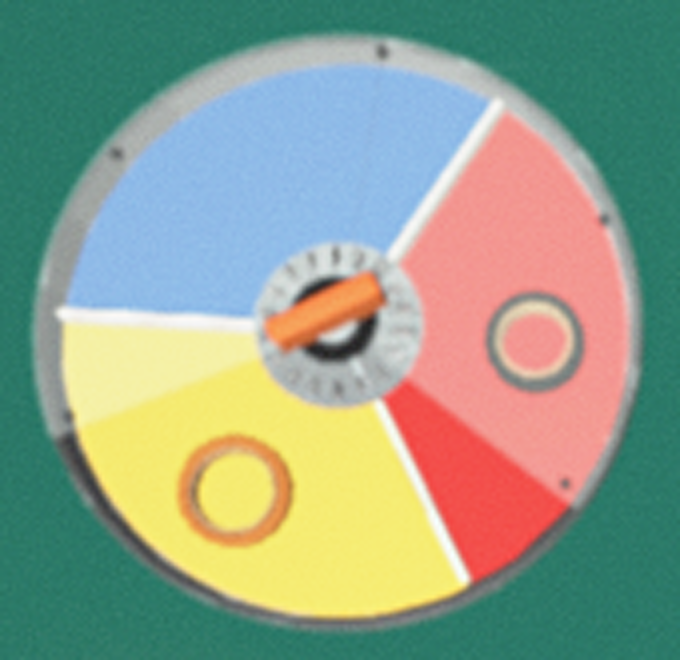

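View pics/c2.png

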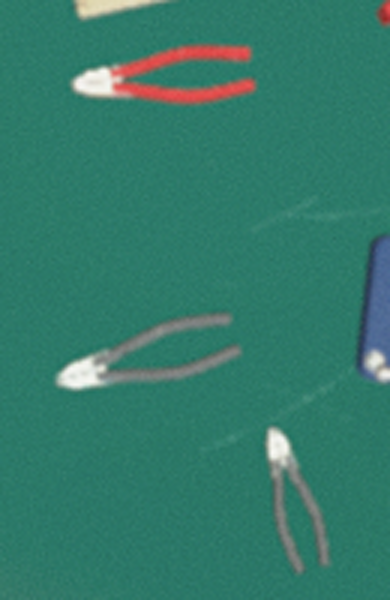

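```bash
python3 - <<'E'
from h import *
f=grab("top")
P=lambda a,b,z:p2w(f,a/4+145,b/4+120,z)
# drum outer circle: rim z=.034
img=f["img"]
c=np.array([P(a,b,.034)[:2] for a,b in((35,330),(642,340),(342,628),(345,35),(120,120),(560,545))])
A=np.c_[2*c,np.ones(len(c))];s=np.linalg.lstsq(A,(c**2).sum(1),rcond=None)[0];print("centre",s[:2],np.sqrt(s[2]+s[:2]@s[:2]))
C=s[:2]
def ang(n,pts,z):
    for p in pts:
        d=P(*p,z)[:2]-C;print(n,np.degrees(np.arctan2(d[1],d[0])).round(1),np.hypot(*d).round(3))
ang("coverL",[(80,427),(180,391)],.038);ang("coverR",[(572,503),(480,437)],.038)
ang("divL",[(60,315),(150,319)],.03);ang("divR",[(497,103),(450,172)],.03);ang("divB",[(465,578),(420,475)],.03)
a=P(268,338,.08);b=P(384,288,.08);print("bar",a,b,np.degrees(np.arctan2(*(b-a)[1::-1])),(a+b)/2)
# plier points
Q=lambda a,b,z:p2w(f,a/3+320,b/3+150,z)
for n,pp in dict(pl=[(57,381),(230,319),(240,351)],sm=[(274,429),(299,571),(325,563)],red=[(74,84),(250,53),(254,86)]).items():
    p=[Q(*x,.006)[:2] for x in pp]; m=(p[1]+p[2])/2; d=p[0]-m
    print(n,np.round(p,3).tolist(),"len",np.hypot(*d),"mid",(p[0]+m)/2,"jaw ang",np.degrees(np.arctan2(d[1],d[0])))
E
```

```text
centre [0.58372847 0.24795658] 0.1650653989600176
coverL 113.5 0.147
coverL 114.6 0.092
coverR -126.6 0.159
coverR -127.7 0.098
divL 88.6 0.152
divL 88.6 0.104
divR -32.1 0.151
divR -32.3 0.104
divB -152.2 0.153
divB -150.6 0.092
bar [0.56677803 0.27598067 0.08      ] [0.59422897 0.21767431 0.08      ] -64.78870203672543 [0.5805035  0.24682749 0.08      ]
pl [[0.426, 0.009], [0.473, -0.119], [0.45, -0.126]] len 0.13568419613673532 mid [ 0.44368583 -0.05673181] jaw ang 105.3564800477414
sm [[0.393, -0.15], [0.292, -0.167], [0.298, -0.186]] len 0.10188988437626473 mid [ 0.34416889 -0.16351148] jaw ang 15.064101823873893
red [[0.649, -0.002], [0.676, -0.135], [0.65, -0.138]] len 0.13533522850123755 mid [ 0.65580846 -0.06915673] jaw ang 96.00877379270594
```

```bash
cat >> h.py <<'E'
def to(x,y,z,yaw):
    """shares from present pose to world target, tool pointing down, yaw in deg"""
    from scipy.spatial.transform import Rotation as R
    s=arm.get_state(); R0=R.from_euler('xyz',s["ee_rot"])
    d=R0.inv().apply(np.array([x,y,z])-s["eef_pos"])/.3
    Rt=R.from_euler('xyz',[np.pi,0,np.radians(yaw)])
    r=np.degrees((R0.inv()*Rt).as_rotvec())/60
    print("t",s["t"].__round__(2),"shift",d.round(4),"turn",r.round(4),"yaw now",np.degrees(s["ee_rot"]).round(2),s["eef_pos"].round(4),"q",s["q"].round(2))
E
python3 -c "
from h import *
to(.582,.247,.24,-62)"
```

```text
t 0.25 shift [-2.1072  2.2844 -0.0447] turn [ 6.0000e-04  5.0000e-04 -1.5993e+00] yaw now [ 1.7996e+02 -1.0000e-02 -1.5796e+02] [ 0.2532 -0.6255  0.2261] q [-0.9   0.36  0.01 -0.   -1.22 -0.29]
```

```bash
R="0 -0.92 1 -0.04 0 0 -0.7"; python3 -m inch '0 -0.92 1 -0.04 0 0 -0.7;0 -0.92 1 -0.04 0 0 -0.7;0 -0.92 1 -0.04 0 0 -0.7;0 -0.92 1 -0.04 0 0 -0.7;0 -0.92 1 -0.04 0 0 -0.7;0 -0.92 1 -0.04 0 0 -0.7;0 -0.92 1 -0.04 0 0 -0.7;0 -0.92 1 -0.04 0 0 -0.7;0 -0.92 1 -0.04 0 0 -0.7;0 -0.92 1 -0.04 0 0 -0.7' 
python3 -c "
from h import *
to(.582,.247,.24,-62)"
```

```text
t: 1.25
eef_pos: [0.3973, -0.2425, 0.239]
ee_rot: [-3.141, 0.0, -2.02]
force: [-0.5, -0.5, -0.0]
width: 0.0877
t 1.25 shift [-1.7373  0.154  -0.003 ] turn [-1.000e-03 -1.000e-04 -8.957e-01] yaw now [-1.7995e+02  2.0000e-02 -1.1574e+02] [ 0.3973 -0.2425  0.239 ] q [-0.12 -0.   -0.41 -0.   -1.16 -0.33]
```

```bash
python3 -m inch '0 -0.9 0.08 0 0 0 -0.5;0 -0.9 0.08 0 0 0 -0.5;0 -0.9 0.08 0 0 0 -0.5;0 -0.9 0.08 0 0 0 -0.5;0 -0.9 0.08 0 0 0 -0.5;0 -0.9 0.08 0 0 0 -0.5;0 -0.9 0.08 0 0 0 -0.5'
python3 -c "
from h import *
to(.582,.247,.24,-62)"
```

```text
t: 1.95
eef_pos: [0.4943, 0.0104, 0.238]
ee_rot: [3.141, -0.0, -1.499]
force: [-0.2, -0.6, -0.2]
width: 0.0878
t 1.95 shift [-0.7657 -0.3484 -0.0073] turn [ 8.000e-04 -2.000e-04 -3.979e-01] yaw now [ 1.7995e+02 -2.0000e-02 -8.5870e+01] [0.4943 0.0104 0.238 ] q [ 0.42  0.05 -0.36  0.   -1.16 -0.35]
```

```bash
python3 -m inch '0 -0.766 -0.348 -0.007 0 0 -0.4;0 -0.766 -0.348 -0.007 0 0 -0.4;0 -0.766 -0.348 -0.007 0 0 -0.4;0 -0.766 -0.348 -0.007 0 0 -0.4;0 -0.766 -0.348 -0.007 0 0 -0.4;0 -0.766 -0.348 -0.007 0 0 -0.4;0 -0.766 -0.348 -0.007 0 0 -0.4'
python3 -c "
from h import *
to(.582,.247,.24,-62)
f=grab('wrist','w1');g=grab('top','t1');s=grab('side','s1');crop(s,220,400,150,270,4,'s1c')"
```

```text
t: 2.65
eef_pos: [0.5817, 0.2451, 0.2392]
ee_rot: [3.139, -0.001, -1.082]
force: [0.9, -0.2, -0.9]
width: 0.0876
t 2.65 shift [-0.005  -0.0039 -0.0026] turn [ 0.0023 -0.0005  0.0004] yaw now [ 1.7986e+02 -3.0000e-02 -6.1980e+01] [0.5817 0.2451 0.2392] q [ 0.71  0.28 -0.07 -0.   -1.22 -0.22]
```

View pics/w1.png

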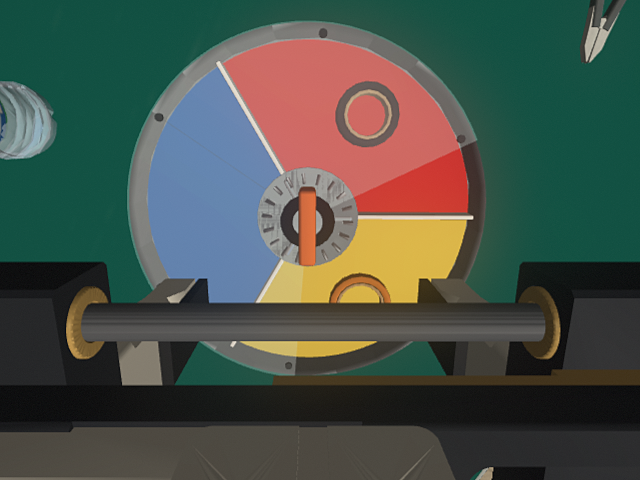

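View pics/s1c.png

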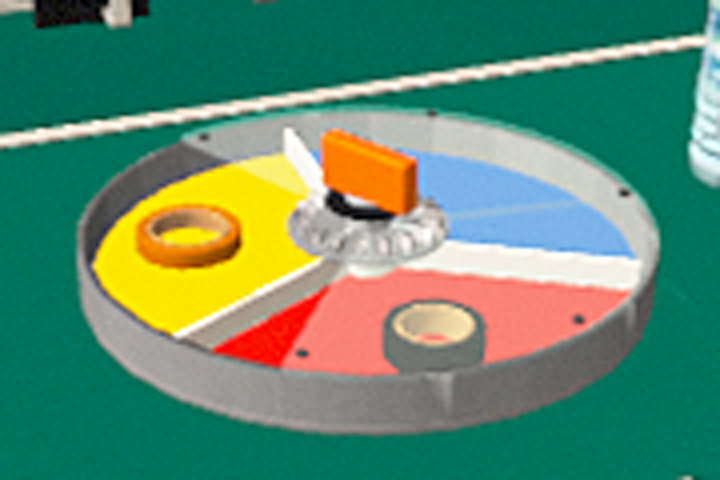

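```bash
python3 - <<'E'
from h import *
f=grab("wrist"); crop(f,110,500,10,300,2,"w1b"); crop(f,250,365,155,275,6,"w1c")
for p in ((307,195),(307,225),(307,258),(275,230),(345,215),(265,215)): print(p,p2w(f,*p).round(4))
E
```

```text
(307, 195) [0.5961 0.2248 0.0855]
(307, 225) [0.5849 0.246  0.0857]
(307, 258) [0.5722 0.2702 0.0857]
(275, 230) [0.6047 0.2733 0.0375]
(345, 215) [0.5547 0.2306 0.0387]
(265, 215) [0.6189 0.2632 0.046 ]
```

View pics/w1c.png

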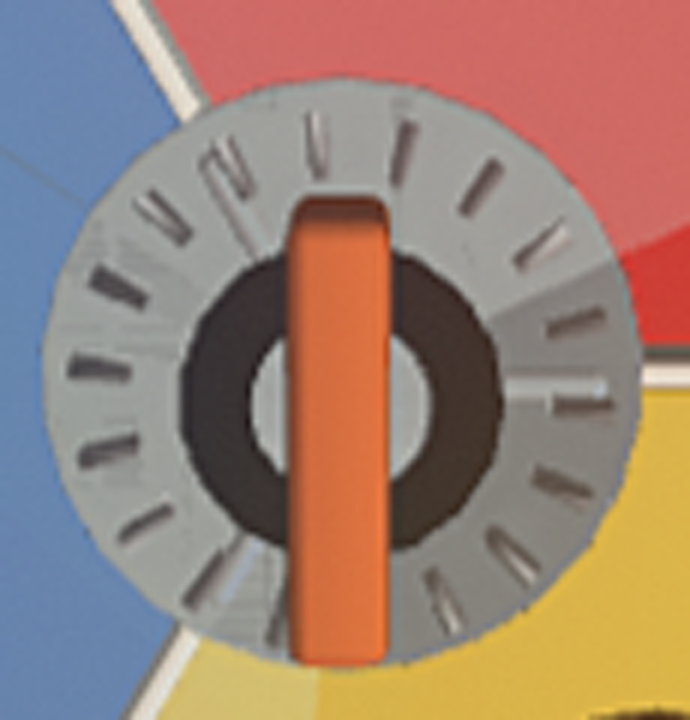

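View pics/w1b.png

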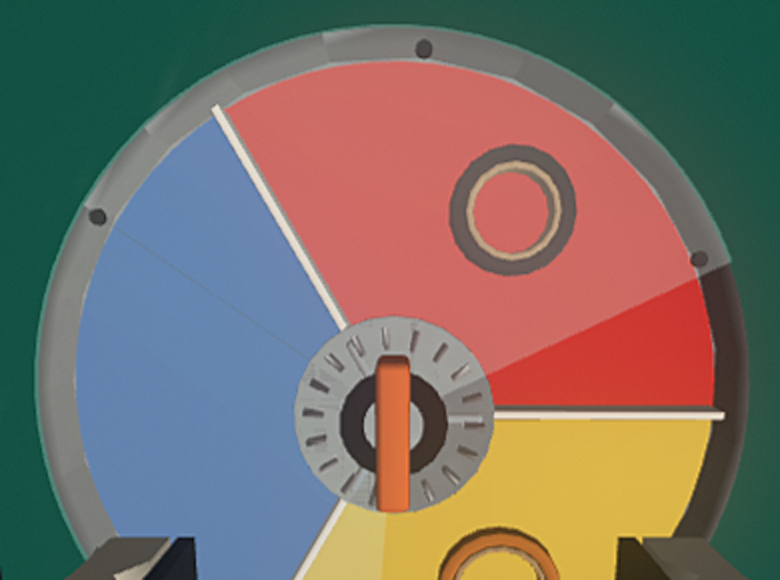

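```bash
python3 - <<'E'
from h import *
f=grab("wrist")
a=p2w(f,307,190.8,.0856);b=p2w(f,307,265.8,.0856);C=(a+b)/2;print("bar",a,b,C,np.linalg.norm(a-b),np.degrees(np.arctan2(*(b-a)[1::-1])))
def an(n,p,q,z):
    a=p2w(f,*p,z);b=p2w(f,*q,z);d=b-a; e=b-C
    print(n,np.degrees(np.arctan2(d[1],d[0])).round(1),"from C",np.degrees(np.arctan2(e[1],e[0])).round(1))
h=lambda x,y:(x/2+110,y/2+10)
an("covR",h(490,376),h(716,272),.038)
an("covL",h(384,520),h(382,575),.038)
an("divR",h(498,411),h(722,415),.030)
an("divT",h(344,326),h(216,108),.030)
crop(f,280,330,255,310,10,"w1d")
# crown circle centre
h6=lambda x,y:(x/6+250,y/6+155)
P=np.array([p2w(f,*h6(*x),.0405)[:2] for x in((43,370),(643,370),(345,78),(345,668))]);print(P,(P[0]+P[1])/2,(P[2]+P[3])/2)
an("covL2",(301.5,330),(301.5,350),.038)
E
```

```text
bar [0.59766697 0.22220779 0.0856    ] [0.56910096 0.27648972 0.0856    ] [0.58338397 0.24934876 0.0856    ] 0.061339584107085725 117.75570587167975
covR -127.0 from C -127.5
covL 115.6 from C 113.0
divR -153.1 from C -152.5
divT -32.1 from C -32.0
[[0.62466663 0.26941429]
 [0.54455276 0.22687722]
 [0.60462372 0.20948115]
 [0.56233864 0.28977327]] [0.5846097  0.24814575] [0.58348118 0.24962721]
covL2 117.6 from C 115.1
```

View pics/w1d.png

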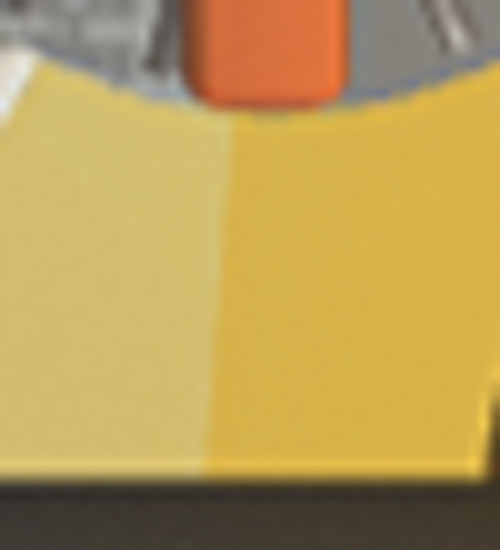

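```bash
python3 -m inch '0 -0.01 -0.012 0.3 0 0 0;0 -0.01 -0.012 0.3 0 0 0;0 -0.01 -0.012 0.5 0 0 0;0 -0.01 -0.012 0.5 0 0 0;0 -0.01 -0.012 0.5 0 0 0' 
python3 -c "
from h import *
to(.584,.249,.0565,-62.2)"
```

```text
t: 3.4
eef_pos: [0.5823, 0.249, 0.0899]
ee_rot: [3.139, -0.001, -1.082]
force: [-0.1, -0.6, 0.7]
width: 0.0876
t 3.4 shift [ 0.0025 -0.0054  0.1114] turn [ 0.0029 -0.0009  0.0036] yaw now [ 1.7983e+02 -5.0000e-02 -6.1980e+01] [0.5823 0.249  0.0899] q [ 0.71  0.41 -0.25  0.   -0.92 -0.22]
```

```bash
python3 -m inch '0 0.0025 -0.0055 0.06 0 0 0.004;0 0.0025 -0.0055 0.11 0 0 0.004;0 0.0025 -0.0055 0.11 0 0 0.004;0.5 0.0025 -0.0055 0.11 0 0 0.004;1 0.0025 -0.0055 0.11 0 0 0.004;1 0.0025 -0.0055 0.11 0 0 0.004;1 0.0025 -0.0055 0.11 0 0 0.004;1 0.0025 -0.0055 0.11 0 0 0.004;1 0.0025 -0.0055 0.11 0 0 0.004' 50
python3 -c "
from h import *
to(.584,.249,.0475,-2.2)"
```

```text
t: 4.3
eef_pos: [0.5847, 0.2504, 0.0578]
ee_rot: [-3.142, -0.0, -1.085]
force: [0.6, 0.3, -0.0]
width: 0.0449
t 4.3 shift [0.003  0.0041 0.0343] turn [-1.000e-04 -0.000e+00 -9.998e-01] yaw now [-179.99   -0.    -62.19] [0.5847 0.2504 0.0578] q [ 0.71  0.44 -0.28  0.   -0.85 -0.23]
```

```bash
python3 -m inch '1 0 0 0 0 0 0;1 0 0 0 0 0 0;1 0 0 0 0 0 0;1 0 0 0 0 0 0;1 0 0 0 0 0 0;1 0 0 0 0 0 0;1 0 0 0 0 0 0;1 0 0 0 0 0 0' 
python3 -m inch '1 0 0 0.01 0 0 0;1 0 0 0.02 0 0 0;1 0 0 0.03 0 0 0;1 0 0 0.03 0 0 0;1 0 0 0.03 0 0 0'
python3 -c "
from h import *
to(.584,.249,.0475,-2.2)"
```

```text
t: 5.1
eef_pos: [0.5842, 0.2501, 0.0576]
ee_rot: [3.141, -0.0, -1.086]
force: [-3.0, -1.8, 2.0]
width: 0.0139
t: 5.6
eef_pos: [0.5845, 0.2502, 0.0523]
ee_rot: [-3.141, -0.001, -1.084]
force: [-14.9, -3.6, 31.6]
width: 0.014
t 5.6 shift [0.0027 0.0033 0.016 ] turn [-4.000e-04 -1.000e-03 -9.989e-01] yaw now [-1.7995e+02 -4.0000e-02 -6.2130e+01] [0.5845 0.2502 0.0523] q [ 0.71  0.45 -0.28  0.   -0.84 -0.23]
```

```bash
python3 -m inch '1 0 0 -0.008 0 0 0;1 0 0 -0.008 0 0 0;1 0 0 -0.008 0 0 -0.14;1 0 0 -0.008 0 0 -0.28;1 0 0 -0.008 0 0 -0.28;1 0 0 -0.008 0 0 -0.28'
python3 -c "
from h import *
to(.584,.249,.0475,83)
f=grab('top','t2');crop(f,145,315,120,285,4,'t2')"
```

```text
t: 6.2
eef_pos: [0.5845, 0.2502, 0.0525]
ee_rot: [-3.141, -0.0, -0.792]
force: [-7.1, -2.0, 14.2]
width: 0.0135
t 6.2 shift [0.0018 0.004  0.0165] turn [ 2.0000e-04 -2.0000e-04 -2.1392e+00] yaw now [-1.7999e+02 -2.0000e-02 -4.5350e+01] [0.5845 0.2502 0.0525] q [ 0.71  0.45 -0.28  0.   -0.84  0.07]
```

View pics/t2.png

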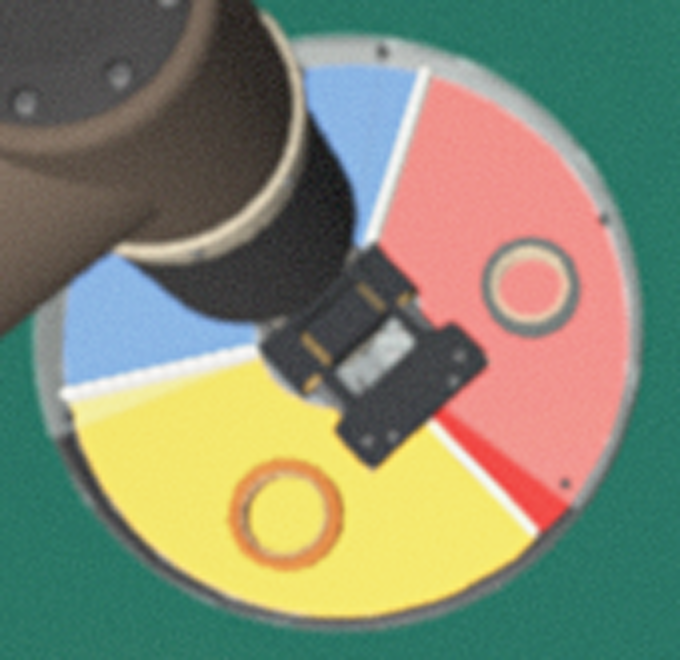

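```bash
python3 -m inch '1 0 0 -0.003 0 0 -0.14;1 0 0 -0.003 0 0 -0.28;1 0 0 -0.003 0 0 -0.42;1 0 0 -0.003 0 0 -0.56;1 0 0 -0.003 0 0 -0.7;1 0 0 -0.003 0 0 -0.84;1 0 0 -0.003 0 0 -0.96;1 0 0 -0.003 0 0 -0.96;1 0 0 -0.003 0 0 -0.96'
python3 -c "
from h import *
to(.584,.249,.0475,83)"
```

```text
t: 7.15
eef_pos: [0.5846, 0.2507, 0.0526]
ee_rot: [-3.141, -0.0, 0.214]
force: [-5.1, -0.2, 7.6]
width: 0.0138
t 7.15 shift [-0.0032  0.0051  0.0171] turn [-0.0000e+00 -6.0000e-04 -1.1794e+00] yaw now [-1.7998e+02 -3.0000e-02  1.2230e+01] [0.5846 0.2507 0.0526] q [ 0.71  0.45 -0.28 -0.   -0.84  1.07]
```

```bash
python3 -m inch '1 0 0 0 0 0 -0.14;1 0 0 0 0 0 -0.28;1 0 0 0 0 0 -0.42;1 0 0 0 0 0 -0.56;1 0 0 0 0 0 -0.7;1 0 0 0 0 0 -0.84;1 0 0 0 0 0 -0.98;1 0 0 0 0 0 -0.98;1 0 0 0 0 0 -0.98'
python3 -c "
from h import *
to(.584,.249,.0475,83)
f=grab('top','t3');crop(f,145,315,120,285,4,'t3')"
```

```text
t: 8.05
eef_pos: [0.5843, 0.2511, 0.0525]
ee_rot: [-3.141, -0.001, 1.24]
force: [-6.8, 2.1, 7.0]
width: 0.0134
t 8.05 shift [-0.0069  0.0014  0.0167] turn [-0.0002 -0.0008 -0.1994] yaw now [-1.7998e+02 -5.0000e-02  7.1040e+01] [0.5843 0.2511 0.0525] q [ 0.71  0.45 -0.28 -0.   -0.84  2.1 ]
```

View pics/t3.png

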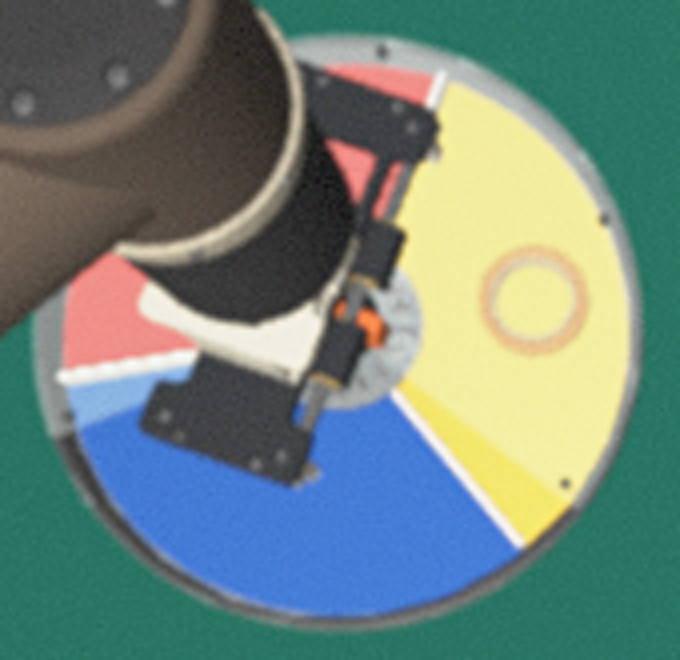

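```bash
python3 -m inch '1 0 0 0 0 0 -0.1;1 0 0 0 0 0 -0.2;1 0 0 0 0 0 -0.2;1 0 0 0 0 0 -0.2'
python3 - <<'E'
from h import *
to(.584,.249,.0475,83)
f=grab('top','t4');crop(f,145,315,120,285,4,'t4')
E
```

```text
t: 8.5
eef_pos: [0.5842, 0.2511, 0.0525]
ee_rot: [-3.141, -0.001, 1.449]
force: [-8.0, 1.8, 7.6]
width: 0.0137
t 8.5 shift [-0.007   0.0002  0.0167] turn [-0.0002 -0.0008  0.0006] yaw now [-1.7999e+02 -5.0000e-02  8.3030e+01] [0.5842 0.2511 0.0525] q [ 0.71  0.45 -0.28 -0.   -0.84  2.31]
```

View pics/t4.png

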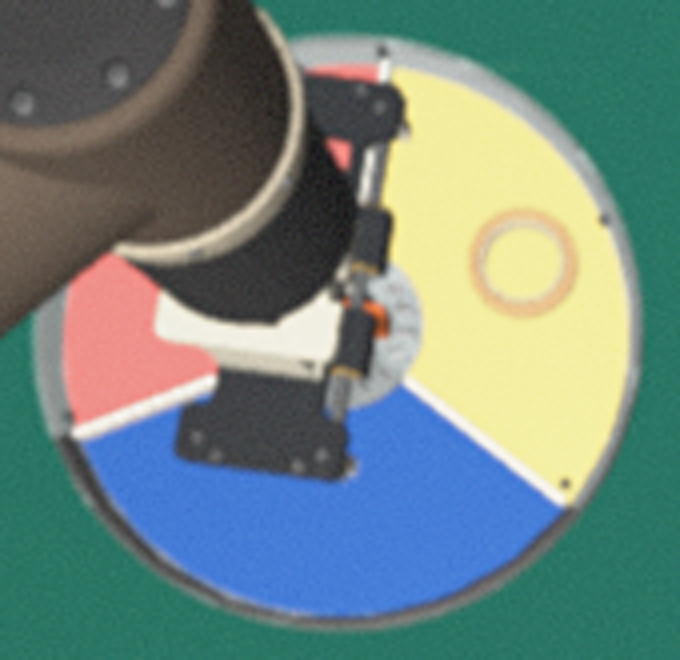

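```bash
python3 -m inch '1 0 0 -0.015 0 0 0;1 0 0 -0.03 0 0 0;1 0 0 -0.03 0 0 0;0 0 0 -0.03 0 0 0;0 0 0 -0.03 0 0 0;0 0 0 -0.03 0 0 0;0 0 0 -0.03 0 0 0;0 0 0 -0.03 0 0 0;0 0 0 -0.03 0 0 0;0 0 0 -0.03 0 0 0;0 0 0 -0.03 0 0 0'
python3 - <<'E'
from h import *
to(.584,.249,.0475,83)
f=grab('wrist','w5')
E
```

```text
t: 9.65
eef_pos: [0.5847, 0.2503, 0.061]
ee_rot: [3.142, 0.0, 1.449]
force: [-0.7, -0.3, -0.7]
width: 0.0721
t 9.65 shift [-0.0046 -0.0017  0.0449] turn [0.     0.     0.0001] yaw now [180.   0.  83.] [0.5847 0.2503 0.061 ] q [ 0.71  0.44 -0.27  0.   -0.86  2.31]
```

View pics/w5.png

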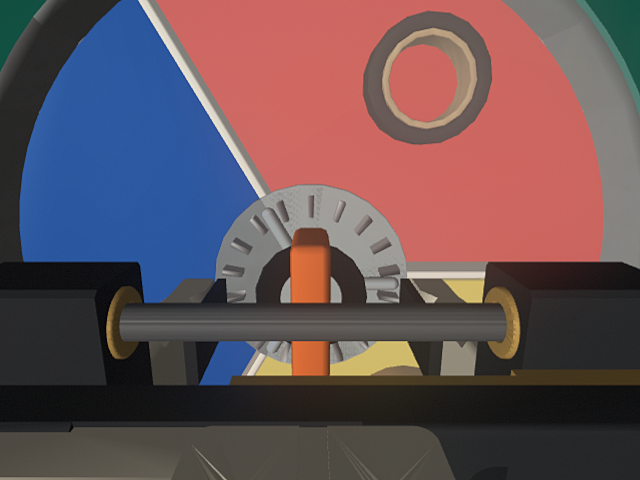

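Fingers are clear. Raise, and measure the knob height.

```bash
python3 -m inch '0 0 0 -0.16 0 0 0;0 0 0 -0.32 0 0 0;0 0 0 -0.48 0 0 0;0 0 0 -0.6 0 0 0;0 0 0 -0.6 0 0 0;0 0 0 -0.6 0 0 0'
python3 - <<'E'
from h import *
to(.584,.249,.0475,83)
f=grab('wrist','w6');crop(f,250,365,155,275,6,"w6c")
for p in ((305,200),(305,225),(305,250),(310,200),(310,225),(310,250)): print(p,p2w(f,*p).round(4))
E
```

```text
t: 10.3
eef_pos: [0.5847, 0.2506, 0.242]
ee_rot: [3.14, -0.002, 1.449]
force: [0.2, -0.5, -1.1]
width: 0.0877
t 10.3 shift [-0.0069 -0.0025  0.6482] turn [ 0.0012 -0.0018  0.    ] yaw now [ 1.7993e+02 -1.1000e-01  8.3000e+01] [0.5847 0.2506 0.242 ] q [ 0.71  0.29 -0.06 -0.   -1.23  2.31]
(305, 200) [0.5815 0.2706 0.0889]
(305, 225) [0.579  0.2512 0.0907]
(305, 250) [0.5765 0.2312 0.0915]
(310, 200) [0.5854 0.2703 0.0904]
(310, 225) [0.5829 0.2505 0.0894]
(310, 250) [0.5804 0.2305 0.0908]
```

View pics/w6.png

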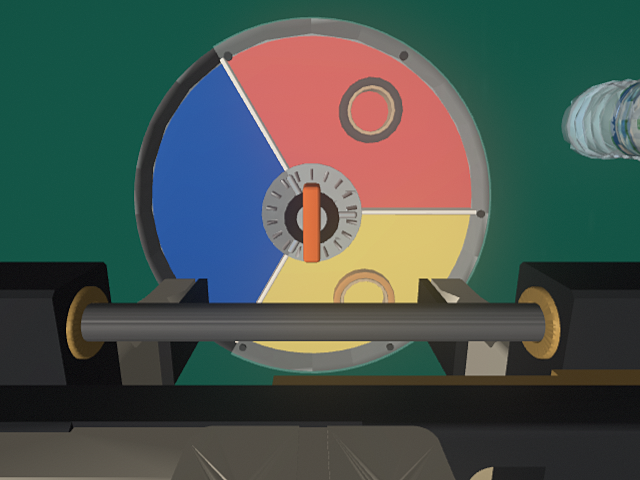

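View pics/w6c.png

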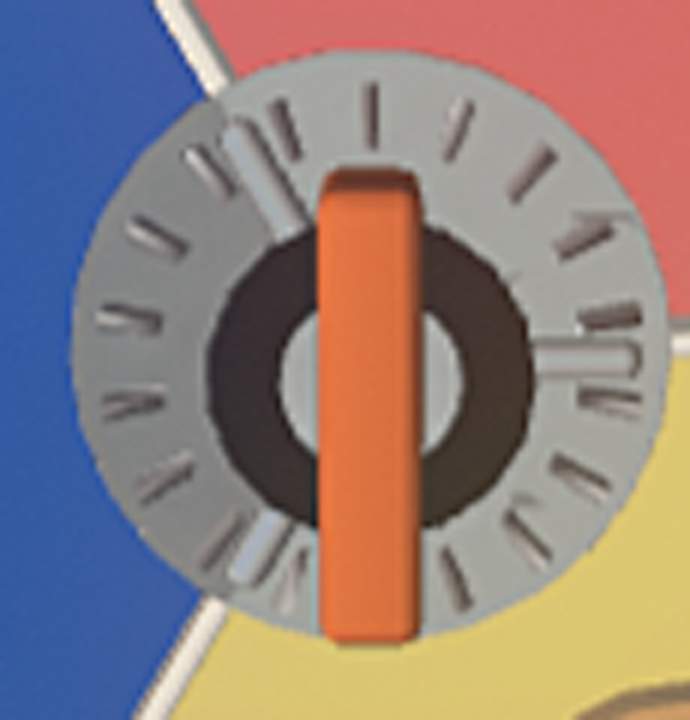

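```bash
python3 - <<'E'
from h import *
to(.53,.13,.22,24)
E
```

```text
t 10.35 shift [-0.4198 -0.1303  0.0683] turn [-6.000e-04  2.000e-04  9.832e-01] yaw now [-1.7996e+02 -1.0000e-02  8.2990e+01] [0.5842 0.2502 0.2405] q [ 0.71  0.29 -0.06 -0.   -1.23  2.31]
```

```bash
python3 -m inch '0 -0.42 -0.13 0.068 0 0 0.98;0 -0.42 -0.13 0.068 0 0 0.98;0 -0.42 -0.13 0.068 0 0 0.98;0 -0.42 -0.13 0.068 0 0 0.98;0 -0.42 -0.13 0.068 0 0 0.98;0 -0.42 -0.13 0.068 0 0 0.98;0 -0.42 -0.13 0.068 0 0 0.98;0 -0.42 -0.13 0.068 0 0 0.98;0 -0.42 -0.13 0.068 0 0 0.98'; python3 - <<'E'
from h import *
to(.476,.03,.22,-35)
E
```

```text
t: 11.25
eef_pos: [0.5301, 0.1298, 0.2194]
ee_rot: [3.141, 0.002, 0.426]
force: [-0.5, -0.3, -0.6]
width: 0.0877
t 11.25 shift [-0.3016  0.2284 -0.0013] turn [0.0012 0.0018 0.9904] yaw now [1.7999e+02 1.2000e-01 2.4420e+01] [0.5301 0.1298 0.2194] q [ 0.6   0.15 -0.28 -0.   -1.14  1.4 ]
```

```bash
python3 -m inch '0 -0.3 0.228 0 0 0 0.99;0 -0.3 0.228 0 0 0 0.99;0 -0.3 0.228 0 0 0 0.99;0 -0.3 0.228 0 0 0 0.99;0 -0.3 0.228 0 0 0 0.99;0 -0.3 0.228 0 0 0 0.99;0 -0.3 0.228 0 0 0 0.99;0 -0.3 0.228 0 0 0 0.99'; python3 - <<'E'
from h import *
to(.447,-.067,.2,-75)
E
```

```text
t: 12.05
eef_pos: [0.4763, 0.0306, 0.2201]
ee_rot: [3.141, 0.0, -0.613]
force: [0.9, -0.8, -0.2]
width: 0.0877
t 12.05 shift [0.1076 0.3223 0.0673] turn [8.000e-04 2.000e-04 6.642e-01] yaw now [ 1.7996e+02  3.0000e-02 -3.5150e+01] [0.4763 0.0306 0.2201] q [ 0.48  0.03 -0.42 -0.   -1.12  0.48]
```

```bash
python3 -m inch '0 0.108 0.322 0.067 0 0 0.664;0 0.108 0.322 0.067 0 0 0.664;0 0.108 0.322 0.067 0 0 0.664;0 0.108 0.322 0.067 0 0 0.664;0 0.108 0.322 0.067 0 0 0.664;0 0.108 0.322 0.067 0 0 0.664'; python3 - <<'E'
from h import *
to(.447,-.067,.2,-75)
f=grab('wrist','w7')
g=grab('top');crop(g,145,315,120,285,4,"t7")
E
```

```text
t: 12.65
eef_pos: [0.4472, -0.067, 0.2002]
ee_rot: [3.141, 0.0, -1.306]
force: [0.3, -0.5, 0.9]
width: 0.0876
t 12.65 shift [-0.0003  0.0005  0.0007] turn [0.0004 0.     0.0032] yaw now [179.97   0.   -74.81] [ 0.4472 -0.067   0.2002] q [ 0.29  0.   -0.5  -0.   -1.07 -0.02]
```

View pics/w7.png

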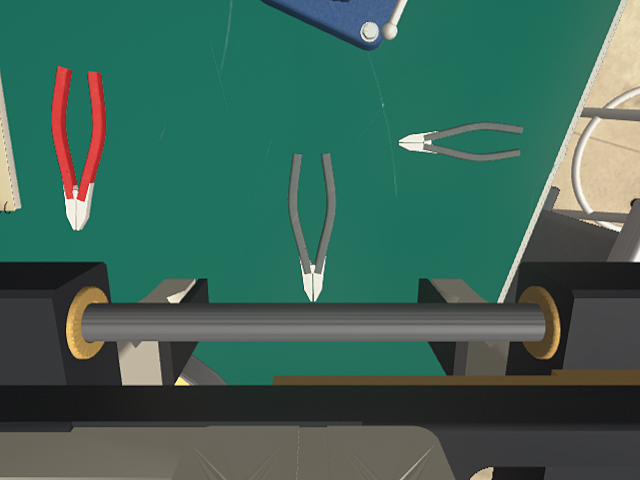

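View pics/t7.png

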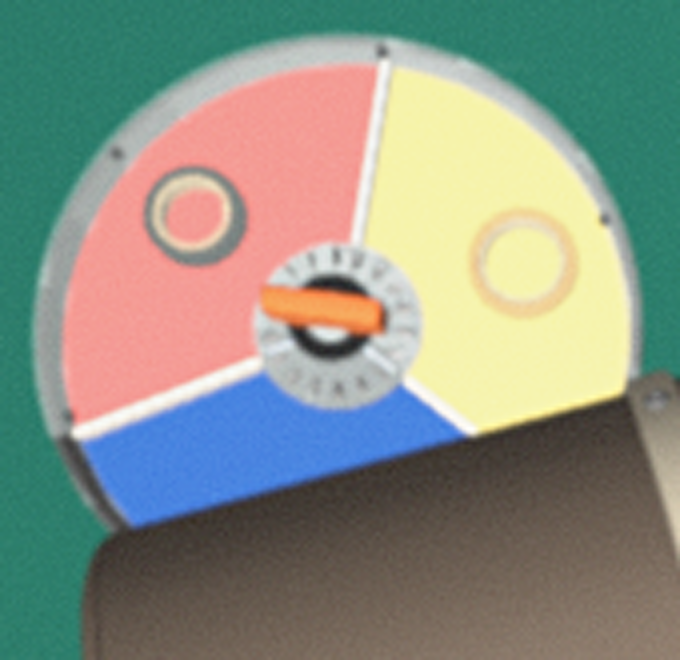

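```bash
python3 - <<'E'
from h import *
f=grab('wrist')
j=p2w(f,314,301,.006)
a=p2w(f,297,154,.006);b=p2w(f,326.5,154,.006)
m=(a+b)/2;print(j,a,b,np.linalg.norm(j-m),(j+m)/2,np.degrees(np.arctan2(*(m-j)[1::-1])))
l=p2w(f,289,195,.006);r=p2w(f,336,195,.006);print("widest",l,r,(l+r)/2)
c=(j+m)/2; u=(m-j)/np.linalg.norm(m-j); t=c+.010*u; print(t)
to(t[0],t[1],.03,np.degrees(np.arctan2(u[1],u[0])))
E
```

```text
[0.42455688 0.01133969 0.006     ] [ 0.4745169  -0.11515784  0.006     ] [ 0.45010139 -0.12186015  0.006     ] 0.13522542062669893 [ 0.44343301 -0.05358465  0.006     ] -73.78871389131002
widest [ 0.47229166 -0.07918674  0.006     ] [ 0.43242119 -0.09013428  0.006     ] [ 0.45235642 -0.08466051  0.006     ]
[ 0.44622482 -0.06318704  0.006     ]
t 12.8 shift [-1.240e-02  3.000e-04  5.678e-01] turn [ 0.0002  0.     -0.0154] yaw now [179.99   0.   -74.71] [ 0.4473 -0.0668  0.2003] q [ 0.29  0.   -0.49 -0.   -1.07 -0.02]
```

```bash
python3 -m inch '0 -0.012 0 0.16 0 0 -0.015;0 -0.012 0 0.32 0 0 -0.015;0 -0.012 0 0.48 0 0 -0.015;0 -0.012 0 0.58 0 0 -0.015;0 -0.012 0 0.62 0 0 -0.015;0 -0.012 0 0.64 0 0 -0.015;0 -0.012 0 0.653 0 0 -0.015;0 -0.012 0 0.653 0 0 -0.015;0 -0.012 0 0.653 0 0 -0.015' 30;  python3 - <<'E'
from h import *
to(.4462,-.0632,.0035,-73.8)
E
```

```text
t: 13.7
eef_pos: [0.4471, -0.0631, 0.0053]
ee_rot: [-3.14, -0.0, -1.293]
force: [0.3, -0.4, 0.1]
width: 0.0873
t 13.7 shift [-0.0007  0.003   0.0061] turn [-0.0016 -0.0001 -0.0046] yaw now [-179.91   -0.    -74.08] [ 0.4471 -0.0631  0.0053] q [ 0.3   0.28 -0.74  0.   -0.55 -0.02]
```

```bash
python3 -m inch '0 0 0.003 0.007 0 0 0;1 0 0.003 0.007 0 0 0;1 0 0.003 0.007 0 0 0;1 0 0.003 0.007 0 0 0;1 0 0.003 0.007 0 0 0;1 0 0.003 0.007 0 0 0;1 0 0.003 0.007 0 0 0;1 0 0.003 0.007 0 0 0;1 0 0.003 0.007 0 0 0;1 0 0.003 0.007 0 0 0;1 0 0.003 0.007 0 0 0;1 0 0.003 0.007 0 0 0' 30;python3 -m inch '1 0 0 0 0 0 0;1 0 0 0 0 0 0;1 0 0 -0.08 0 0 0;1 0 0 -0.2 0 0 0;1 0 0 -0.3 0 0 0;1 0 0 -0.3 0 0 0;1 0 0 -0.3 0 0 0'; python3 - <<'E'
from h import *
to(.4736,.255,.1,-96.9)
f=grab('wrist','w8');crop(f,200,430,120,450,2,"w8c")
grab('side','s8')
E
```

```text
t: 14.9
eef_pos: [0.4457, -0.0636, 0.0025]
ee_rot: [-3.141, 0.0, -1.294]
force: [-0.4, -0.4, 0.1]
width: 0.0396
t: 15.6
eef_pos: [0.4455, -0.0635, 0.0928]
ee_rot: [-3.14, 0.0, -1.294]
force: [-0.1, -0.6, -2.0]
width: 0.0396
t 15.6 shift [-0.9958 -0.3801 -0.0231] turn [-0.0012  0.0006  0.3791] yaw now [-1.7992e+02  2.0000e-02 -7.4150e+01] [ 0.4455 -0.0635  0.0928] q [ 0.3   0.13 -0.65 -0.   -0.79 -0.02]
```

View pics/w8.png

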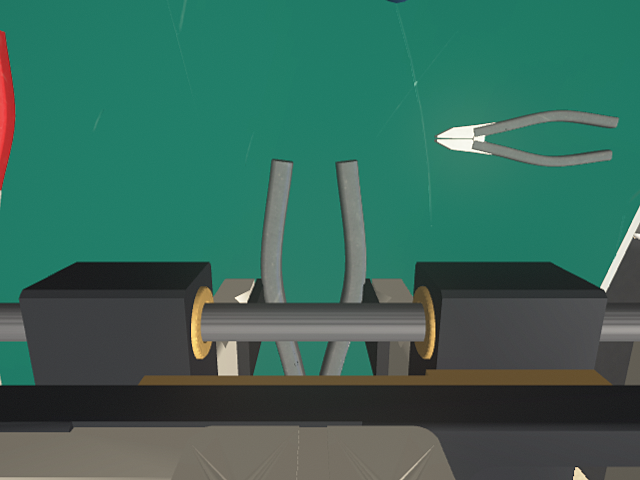

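View pics/s8.png

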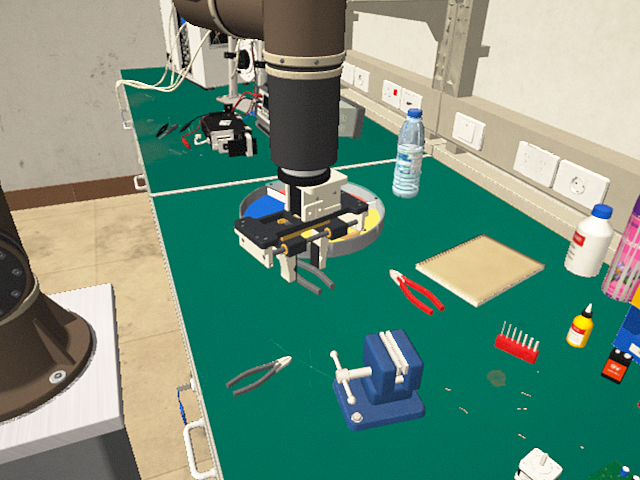

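```bash
python3 -m inch '1 -0.16 -0.06 -0.023 0 0 0.1;1 -0.32 -0.12 -0.023 0 0 0.2;1 -0.48 -0.18 -0.023 0 0 0.3;1 -0.64 -0.24 -0.023 0 0 0.38;1 -0.8 -0.3 -0.023 0 0 0.38;1 -0.98 -0.38 -0.023 0 0 0.38;1 -0.98 -0.38 -0.023 0 0 0.38;1 -0.98 -0.38 -0.023 0 0 0.38'; python3 - <<'E'
from h import *
to(.4761,.2534,.016,-96.9)
f=grab('wrist','w9')
grab('side','s9');
E
```

```text
t: 16.5
eef_pos: [0.4744, 0.2522, 0.0975]
ee_rot: [3.14, -0.002, -1.689]
force: [-0.5, -0.9, -1.4]
width: 0.0396
t 16.5 shift [-0.0053 -0.0055  0.2715] turn [ 0.0016 -0.0022  0.002 ] yaw now [ 1.7991e+02 -1.3000e-01 -9.6780e+01] [0.4744 0.2522 0.0975] q [ 0.85  0.26 -0.46 -0.   -0.86 -0.97]
```

View pics/w9.png

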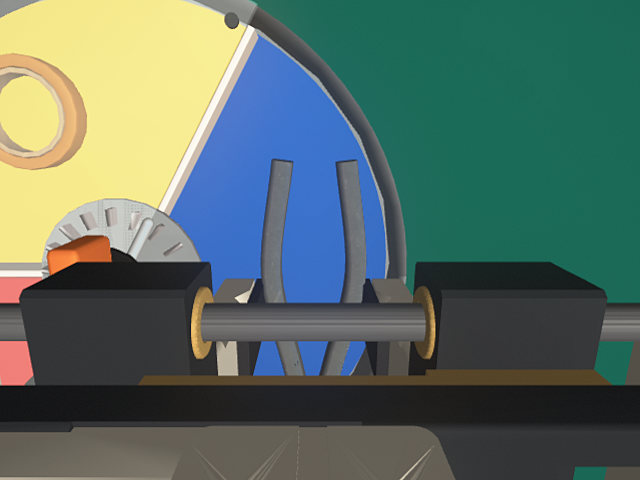

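View pics/s9.png

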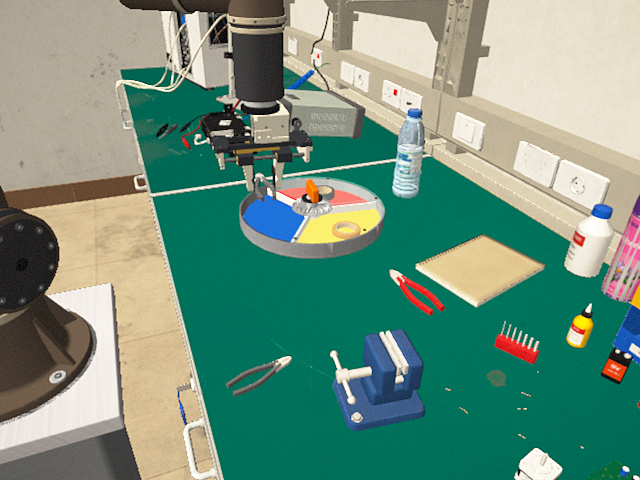

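```bash
python3 -m inch '1 -0.005 -0.006 0.1 0 0 0;1 -0.005 -0.006 0.16 0 0 0;1 -0.005 -0.006 0.2 0 0 0;1 -0.005 -0.006 0.2 0 0 0;1 -0.005 -0.006 0.2 0 0 0'; python3 - <<'E'
from h import *
to(.4761,.2534,.016,-96.9)
grab('side','s10');f=grab('top');crop(f,145,315,120,285,4,"t10")
E
```

```text
t: 17.1
eef_pos: [0.477, 0.251, 0.0397]
ee_rot: [3.142, -0.0, -1.692]
force: [-0.7, 0.2, -0.7]
width: 0.0394
t 17.1 shift [-0.0075  0.004   0.0789] turn [ 0.     -0.0003 -0.0011] yaw now [ 1.800e+02 -2.000e-02 -9.697e+01] [0.477  0.251  0.0397] q [ 0.85  0.34 -0.52  0.   -0.72 -0.97]
```

View pics/t10.png

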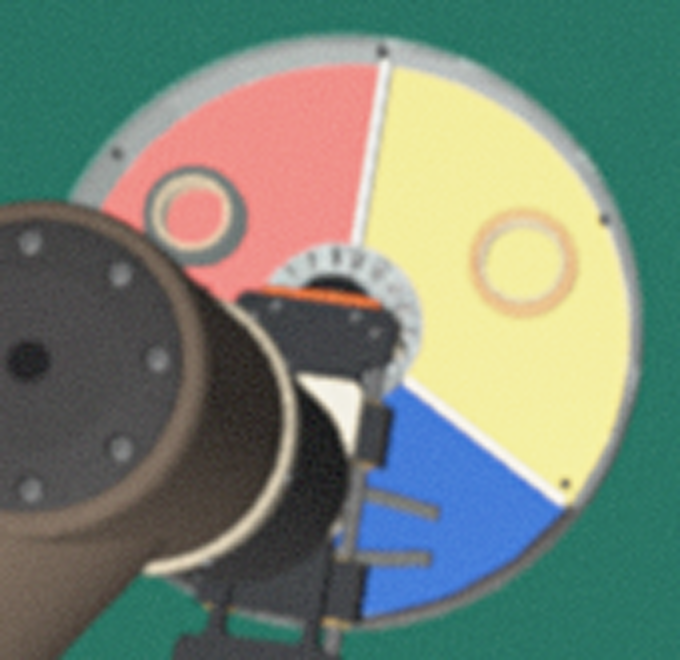

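```bash
python3 -m inch '1 -0.008 -0.004 0 0 0 0;1 -0.008 -0.004 0.02 0 0 0;1 -0.008 -0.004 0.04 0 0 0;1 -0.008 -0.004 0.06 0 0 0;1 -0.008 -0.004 0.06 0 0 0'; python3 - <<'E'
from h import *
to(.4742,.2535,.015,-96.9)
f=grab('top');crop(f,145,315,120,285,4,"t11")
E
```

```text
t: 17.7
eef_pos: [0.4776, 0.2532, 0.0201]
ee_rot: [3.14, -0.002, -1.692]
force: [-0.4, 0.0, -1.6]
width: 0.0397
t 17.7 shift [0.0004 0.0113 0.0171] turn [ 0.0013 -0.0016 -0.0007] yaw now [ 1.7992e+02 -1.0000e-01 -9.6940e+01] [0.4776 0.2532 0.0201] q [ 0.85  0.37 -0.53 -0.   -0.68 -0.97]
```

View pics/t11.png

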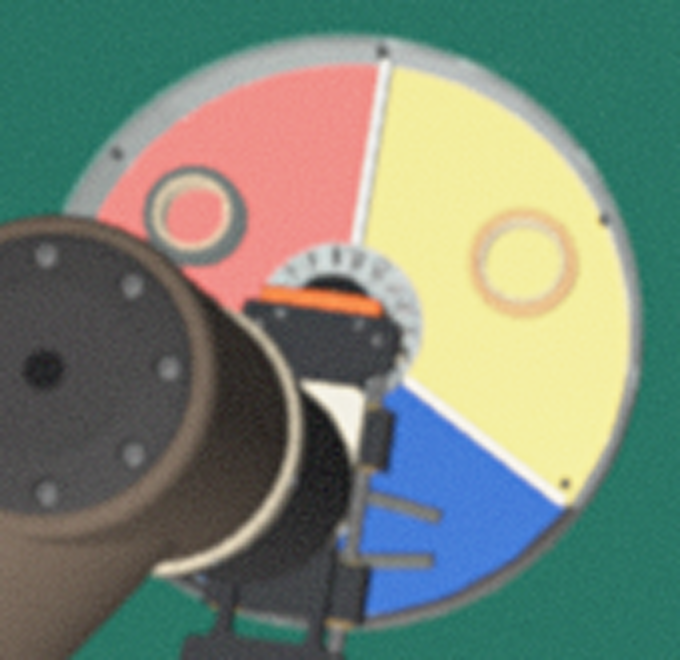

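```bash
python3 -m inch '1 0 0.012 0 0 0 0;1 0 0.012 0.008 0 0 0;1 0 0.012 0.016 0 0 0;1 0 0.012 0.016 0 0 0;1 0 0.012 0.016 0 0 0'; python3 - <<'E'
from h import *
to(.4742,.2535,.015,-96.9)
f=grab('wrist','w12')
E
```

```text
t: 18.25
eef_pos: [0.4747, 0.2543, 0.0165]
ee_rot: [3.142, -0.0, -1.692]
force: [-0.9, -0.8, -0.6]
width: 0.0394
t 18.25 shift [0.0028 0.0015 0.0051] turn [ 0.     -0.     -0.0005] yaw now [180.    -0.   -96.93] [0.4747 0.2543 0.0165] q [ 0.86  0.37 -0.54  0.   -0.66 -0.98]
```

View pics/w12.png

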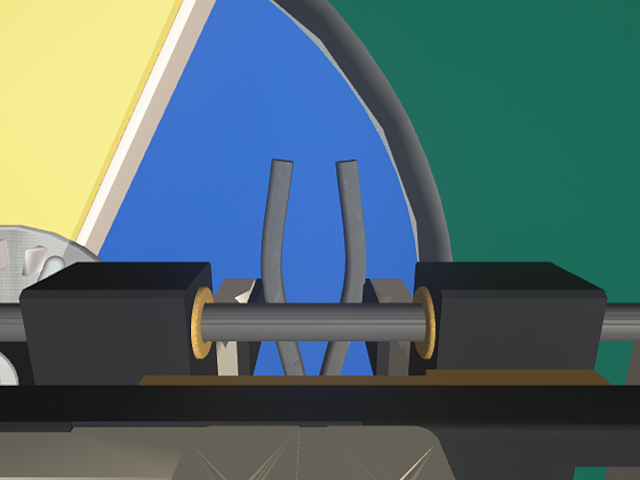

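```bash
python3 -m inch '1 0 0 0.006 0 0 0;1 0 0 0.006 0 0 0;0.43 0 0 0.006 0 0 0;0.43 0 0 0.006 0 0 0;0.43 0 0 0.006 0 0 0;0.43 0 0 0.006 0 0 0;0.43 0 0 0.006 0 0 0'; python3 - <<'E'
from h import *
to(.4742,.2535,.1,-96.9)
f=grab('wrist','w13')
E
```

```text
t: 19.0
eef_pos: [0.4748, 0.2543, 0.0148]
ee_rot: [-3.141, 0.0, -1.692]
force: [-1.1, -0.1, -0.5]
width: 0.05
t 19.0 shift [ 0.0029  0.0015 -0.2839] turn [-0.0001  0.0001 -0.0006] yaw now [-1.7999e+02  1.0000e-02 -9.6930e+01] [0.4748 0.2543 0.0148] q [ 0.86  0.37 -0.54  0.   -0.66 -0.98]
```

View pics/w13.png

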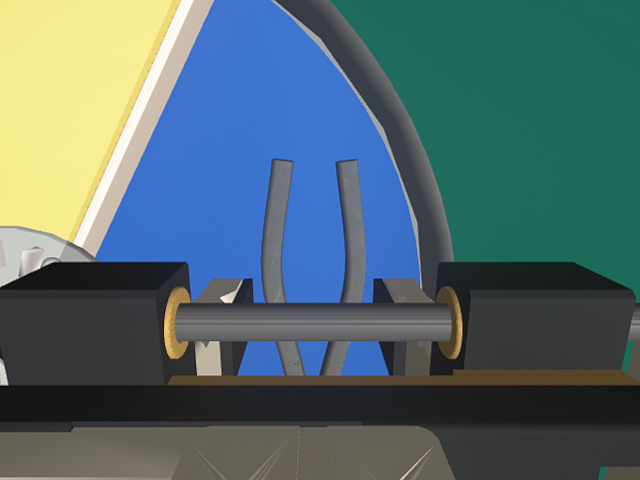

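Released, with clear gaps on both sides. Rise, then swing away for the final checks.

```bash
python3 -m inch '0.43 0 0 -0.03 0 0 0;0.43 0 0 -0.1 0 0 0;0.43 0 0 -0.2 0 0 0;0.43 0 0 -0.35 0 0 0;0.43 0 0 -0.5 0 0 0;0.43 0 0 -0.7 0 0 0;0.43 0 0 -0.7 0 0 0;0.43 0 0 -0.7 0 0 0'; python3 - <<'E'
from h import *
to(.4442,.02,.2,-96.9)
f=grab('wrist','w14')
E
```

```text
t: 19.85
eef_pos: [0.4756, 0.2551, 0.2281]
ee_rot: [-3.138, 0.005, -1.692]
force: [0.2, 0.5, -0.8]
width: 0.0497
t 19.85 shift [0.7909 0.0097 0.0899] turn [-0.0034  0.0045 -0.0004] yaw now [-179.79    0.27  -96.92] [0.4756 0.2551 0.2281] q [ 0.86  0.13 -0.29  0.   -1.14 -0.98]
```

View pics/w14.png

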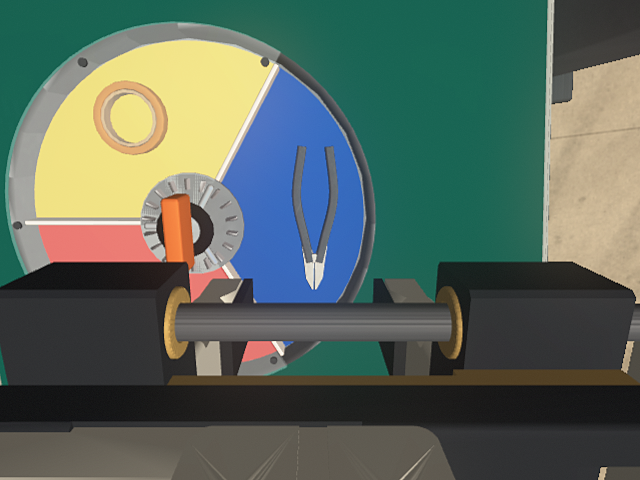

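```bash
python3 -m inch '0.43 0.16 0 -0.05 0 0 0;0.43 0.32 0 -0.05 0 0 0;0.43 0.48 0 -0.05 0 0 0;0.43 0.64 0 -0.05 0 0 0;0.43 0.8 0 -0.05 0 0 0;0.43 0.95 0 -0.05 0 0 0;0.43 0.95 0 -0.05 0 0 0'; python3 - <<'E'
from h import *
to(.4442,.02,.2,-96.9)
f=grab('top');crop(f,145,315,120,285,4,"t15")
cv2.imwrite("pics/t15full.png",f["img"][:,:,::-1])
Z=np.median([arm.grab_frame("top")["range_z"] for _ in range(7)],0); f["range_z"]=Z
pts=[p2w(f,u,v) for v in range(180,225) for u in range(205,250) if f["img"][v,u,0]>200 and 80<f["img"][v,u,1]<150 and f["img"][v,u,2]<90]
print("bar z",np.percentile(np.array(pts)[:,2],[10,50,90]),len(pts))
g=grab('side');crop(g,220,400,150,270,4,'s15c')
E
```

```text
t: 20.6
eef_pos: [0.4381, -0.0327, 0.2383]
ee_rot: [3.139, -0.001, -1.696]
force: [0.8, 0.6, 0.0]
width: 0.0498
t 20.6 shift [-0.1771  0.0014  0.1275] turn [ 0.0028 -0.0014 -0.0049] yaw now [ 1.7983e+02 -8.0000e-02 -9.7190e+01] [ 0.4381 -0.0327  0.2383] q [ 0.38 -0.05 -0.46 -0.   -1.17 -0.5 ]
bar z [0.07243849 0.08681423 0.08993379] 92
```

View pics/t15.png

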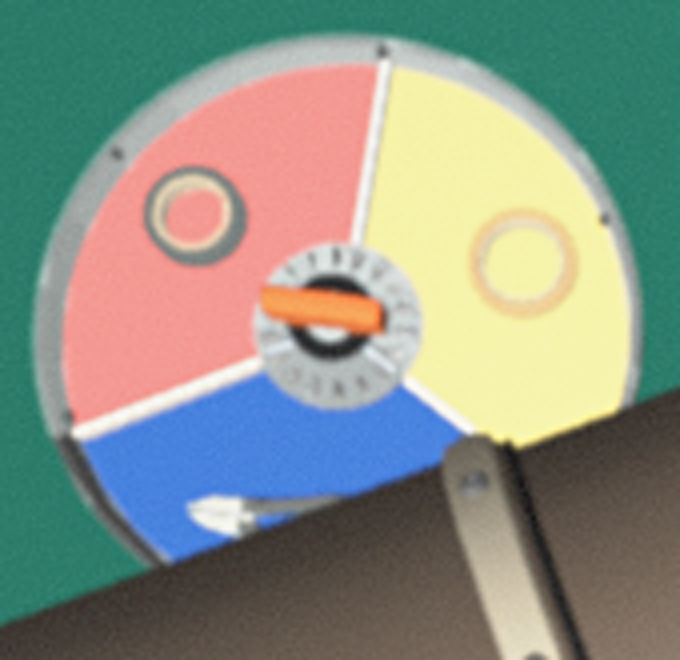

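View pics/s15c.png

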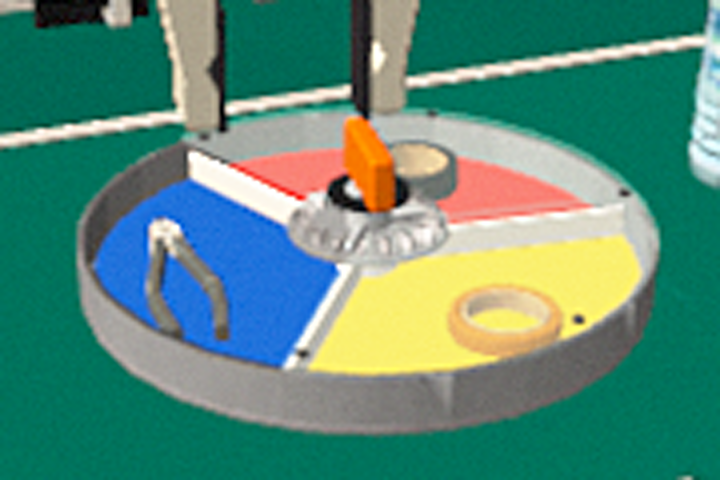

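View pics/t15full.png

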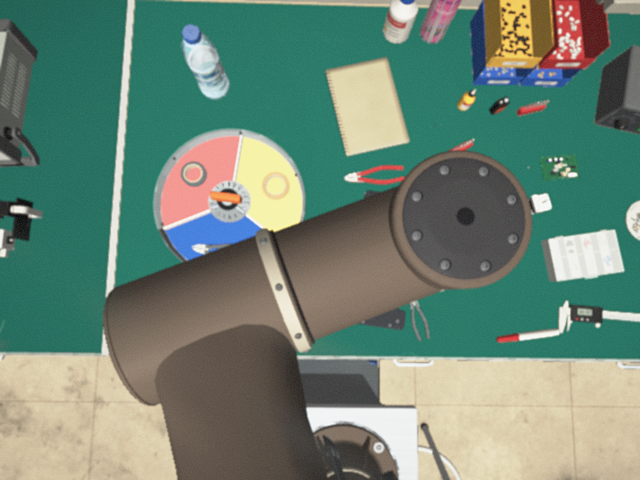

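```bash
python3 -c "
from station import arm
print(arm.job_done())"
```

```text
the job is handed in; nothing more can be done
None
```

I turned the carousel by about 145° until the blue bin filled the loading window, and the knob popped up and locked it. I then laid the larger grey-handled pliers flat in the blue bin and handed the job in at about 21 s of the 72 s allowed. No verdict came back.

- **Blue bin and lock:** The dividers line up with the edges of the clear cover, and the pins sit between the crown teeth. The bar top measured about 5 mm higher than at the start, where it was resting unlocked at about 0.006. That fits a full pop-up, but the depth readings are only good to a millimetre or two.
- **Pliers:** They lie flat, crosswise in the blue bin, about 10 mm outward of its middle by the release pose. I did not measure their final position separately.
- **Cutters:** By eye in the last overhead picture, the red-handled cutters are where they were at the start. The gripper was clear of everything when I handed in.
- **Disagreement with the brief:** The whole turn took one grasp; you expected more than one.

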